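# Switch on an interlocked isolator bank

### The arm

A 6-joint arm with a two-finger parallel gripper is mounted at the origin on a cart in front of the work surface, level with it; the furniture and walls round the work are solid. World frame = base frame: x ahead of the robot, y to its left, z up, the work surface at z = 0. Lengths are in m, angles in rad, forces in N, time in s.
With the tool pointing down it reaches from about 0.35 to 0.775 m from the base axis. Payload 7.3 kg.
Tool frame: the origin (TCP) lies at the very end of the fingers, on their centre line; the grasp point (between the pads) lies ctrl.pinch_z behind it (ctrl.pinch_z is the distance from the TCP to the grasp point, in m); y points along the fingers, z is the direction in which the jaws open and shut, and the axes are right-handed (so a half turn about y gives the same grasp; the last joint's range is limited). The gripper opens to 92 mm and grips with 3 to 60 N. Pads are 19 mm wide; open, the fingers measure 130 mm over their backs; the gripper's body (75 mm by 190 mm) begins 47 mm behind the grasp point.
Start: joints at [-1.271, 0.342, 1.524, -0, 1.275, -0.146], TCP at [0.226, -0.474, 0.227] pointing down, gripper open.
Joint ranges: [-2.53, 2.53], [-0.77, 2.02], [0.04, 2.7], [-1, 4.14], [0.28, 2.66], [-3.11, 3.11]. Speed limits (rad/s): [2.57, 2.57, 3.14, 3.14, 3.14, 3.14].

### API

Orientations are given as a rotation vector (axis times angle).
In Python, from workcell import ctrl gives the robot as it stands.
- The arm moves only by the tool play_rows, never from a script. Its argument "rows" is a list of rows, each a list of 7 numbers: the turn, a rotation vector about the tool's x, y, z in units of 6 degrees (1.0 is 6 degrees), then the shift along the tool's x, y, z in units of 50 mm (1.0 is 50 mm), then the finger opening in mm, from 0 to 91.8. A call has 1 to 5 rows; each row shifts and turns the commanded pose from where the row before left it, along the tool's axes as they then stand; what a row does not reach is not made up. A row lasts 1/10 s, in which the tool goes at most 50 mm and 8.59 degrees, less where a joint would pass 70% of its speed; a pose out of reach is approached as far as the arm can. A call is refused whole if a number of a shift passes 1 or a number of a turn 1, either way. A call with a gripper value outside its range is refused whole. The fingers move at their own pace and stop on an object; "newtons" is the grip in N (left out, the last holds). Time passes only in rows, so rows that do not move let the fingers close. It gives the time, the measured TCP pose, the force and the opening at its end, in the units of the state.
- ctrl.get_state(): the state, without advancing time (a new reading comes with each control period).
- ctrl.snapshot(name): name is "scene" or "side" or "wrist"; returns a dict with "color" (400x640x3 uint8, blue, green, red), "camera_matrix" (3x3 intrinsics, pixels), "pose" (4x4, takes a point from camera to world coordinates). Camera axes: x right, y down, z forward; pixel columns grow to the right and rows downward; lengths in m; the calibration is good to about 2 mm. A picture is of the moment at which its call begins. There is no depth.
- ctrl.close_job(): hands the job in, once; it reports no verdict.
The state is a dict: "clock": time; "joints": joint angles; "joint_vel": joint speeds; "joint_efforts": joint torques, N m; "tcp_pos": TCP position; "ee_rot": TCP orientation; "contact_force": force on the tool from outside, world axes, zero at the start; "torque": the same for the moment, N m; "grip_width": finger opening in m.
Only numpy, scipy, OpenCV 4.12 (cv2) and the standard library are available. Lean on these libraries where they do the work, as an engineer would, in place of code of your own. Each camera call takes 0.05 s, during which the arm holds its last target.

### The job

Switch on the three-lever isolator bank: throw every lever from the red-dot side, where it leans now, fully over to its stop on the green-dot side, and let go. The bank is interlocked, so that only one lever at a time is free, in an order that changes and cannot be seen; a blocked lever gives a little against a spring and must be eased off and left for later, never forced (keep under 10 N), or the interlock is damaged. Leave the things around it where they are.

Things in the scene. Friction and masses are not known exactly. Their poses are not given: they have to be found in the camera images.
- bank: grey three-lever isolator bank fixed to the bench, 134 (x) x 290 (y) x 85 mm high; origin: centre of its underside; x points from its red-dot front (robot side) to its green-dot back, z up. Three equal levers in a row along y; their pivots lie along y, 45 mm above the bench, at x = 0, y = +88 (left), 0, -88 mm (right). Each: 12 mm steel shaft, slippery black ball 100 mm from pivot
- ball_left (a point): centre of the black ball (28 mm diameter) of the left lever: 135 mm above the bench and 43 mm in front (-x) of its pivot at rest, 145 mm up in mid throw, 135 mm up and 43 mm behind (+x) when fully thrown
- lever_left (a joint): angle of the left lever, rad: 0 = leaning 0.45 to the front (off), 0.90 = at its far stop, leaning to the back (on). Free, it resists with 1.5 to 3 N at the ball all the way, and stays where left. Blocked, it swings about 0.05 rad like a free one, then resistance climbs by about 0.5 N per mm of ball travel; let go, it springs back to about 0.1 rad
- ball_middle (a point): centre of the black ball (28 mm diameter) of the middle lever: 135 mm above the bench and 43 mm in front (-x) of its pivot at rest, 145 mm up in mid throw, 135 mm up and 43 mm behind (+x) when fully thrown
- lever_middle (a joint): angle of the middle lever, rad: 0 = leaning 0.45 to the front (off), 0.90 = at its far stop, leaning to the back (on). Free, it resists with 1.5 to 3 N at the ball all the way, and stays where left. Blocked, it swings about 0.05 rad like a free one, then resistance climbs by about 0.5 N per mm of ball travel; let go, it springs back to about 0.1 rad
- ball_right (a point): centre of the black ball (28 mm diameter) of the right lever: 135 mm above the bench and 43 mm in front (-x) of its pivot at rest, 145 mm up in mid throw, 135 mm up and 43 mm behind (+x) when fully thrown
- lever_right (a joint): angle of the right lever, rad: 0 = leaning 0.45 to the front (off), 0.90 = at its far stop, leaning to the back (on). Free, it resists with 1.5 to 3 N at the ball all the way, and stays where left. Blocked, it swings about 0.05 rad like a free one, then resistance climbs by about 0.5 N per mm of ball travel; let go, it springs back to about 0.1 rad
- witness_pin_1 (a joint): overload witness pin hidden inside the bank, m: 0 = good; it is knocked up by 0.002 or more and creeps back slowly when one blocked lever has been pushed with more than about 11 N at its ball (about 25 mm of give). Which lever it guards changes and cannot be seen
- witness_pin_2 (a joint): overload witness pin hidden inside the bank, m: 0 = good; it is knocked up by 0.002 or more and creeps back slowly when one blocked lever has been pushed with more than about 11 N at its ball (about 25 mm of give). Which lever it guards changes and cannot be seen
- capacitor_mid (a point): bystander, to be left alone: black standing capacitor, 26 dia x 35 mm; point at its centre
- tape_roll_mid (a point): bystander, to be left alone: black tape roll lying flat, 62 dia x 19 mm; point at its centre
- screw_dish_mid (a point): bystander, to be left alone: round metal screw dish, 97 dia x 19 mm; point at its centre
- cork_block_mid (a point): bystander, to be left alone: brown cork-faced sanding block, 45 x 70 x 28 mm; point at its centre

How it is judged:
At the end, for the whole second after the job is handed in: All three levers stand at rest, thrown to at least 0.80 of their 0.90 rad (value of joint each of lever_left, lever_middle, lever_right above 0.8 rad and velocity of joint each of lever_left, lever_middle, lever_right below 0.05 rad/s); the robot touches nothing.
It fails at once if a blocked lever is forced so hard that an overload witness pin is knocked up by 2 mm (value of joint any of witness_pin_1, witness_pin_2 above 0.002 m).
It fails at once if a bystander is moved by more than 15 mm (distance of any of capacitor_mid, tape_roll_mid, screw_dish_mid, cork_block_mid from where it was at the start of the episode above 0.015 m).
It also fails if it takes over 72 s, if anything falls off the work surface, if the arm or the gripper's body presses on something with over 40 N, if the wrist force passes 120 N, or if a joint passes its speed limit or range.

## Working session

There is one attempt and no reset: what is moved stays moved. The work goes in short steps, Python scripts to look and compute and a tool call to move; the robot and the scene stay as the last step left them, time stands still between calls to the robot, and variables do not carry over. Pictures are saved under pics/ and viewed, and the job is handed in when it is done.

Besides the shell and the picture viewer there is one more tool, called after ">>>" in YAML: its name, and indented under it one key for each argument. play_rows: Moves the arm, as the interface text tells. Its arguments: {"type":"object","properties":{"rows":{"type":"array","items":{"type":"array","items":{"type":"number"}}},"newtons":{"type":"number"}},"required":["rows"]}

```bash
mkdir -p pics; ls; python3 - <<'E'
from workcell import ctrl
import cv2,numpy as np
np.set_printoptions(precision=4,suppress=True)
print(ctrl.get_state(), ctrl.pinch_z)
for n in ["scene","side","wrist"]:
    s=ctrl.snapshot(n); cv2.imwrite(f"pics/{n}0.png",s["color"]); print(n,s["camera_matrix"],s["pose"])
    np.savez(f"{n}.npz",K=s["camera_matrix"],T=s["pose"])
E
```

```text
pics
{'clock': 0.0, 'joints': array([-1.271 ,  0.3427,  1.525 ,  0.    ,  1.2754, -0.146 ]), 'joint_vel': array([-0.0005,  0.0011, -0.0001, -0.0008, -0.0004, -0.0013]), 'joint_efforts': array([  0.0002, -43.1239, -24.4224,   0.0715,   0.0559,  -0.0001]), 'tcp_pos': array([ 0.2263, -0.4733,  0.226 ]), 'ee_rot': array([-0.4476,  1.9759, -1.9728]), 'contact_force': array([0.0948, 1.2894, 0.0259]), 'torque': array([-0.0667, -0.0018, -0.0299]), 'grip_width': 0.09153720761368657} 0.0188
scene [[515.6977   0.     325.8383]
 [  0.     515.6977 195.336 ]
 [  0.       0.       1.    ]] [[-0.8291 -0.369   0.4199  0.0634]
 [-0.559   0.545  -0.6248  0.8668]
 [ 0.0017 -0.7528 -0.6582  0.8455]
 [ 0.      0.      0.      1.    ]]
side [[481.46     0.     318.3759]
 [  0.     481.46   199.5331]
 [  0.       0.       1.    ]] [[-0.8871 -0.295   0.355   0.2315]
 [-0.4615  0.5834 -0.6683  0.7305]
 [-0.01   -0.7567 -0.6537  0.6268]
 [ 0.      0.      0.      1.    ]]
wrist [[299.6834   0.     317.5743]
 [  0.     299.6834 202.7664]
 [  0.       0.       1.    ]] [[ 0.4305 -0.864  -0.2611  0.2975]
 [-0.9026 -0.4126 -0.1228 -0.4409]
 [-0.0016  0.2886 -0.9575  0.3833]
 [ 0.      0.      0.      1.    ]]
```

View pics/scene0.png

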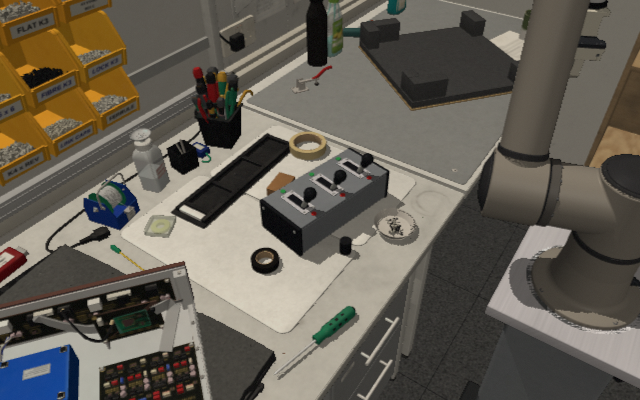

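View pics/side0.png

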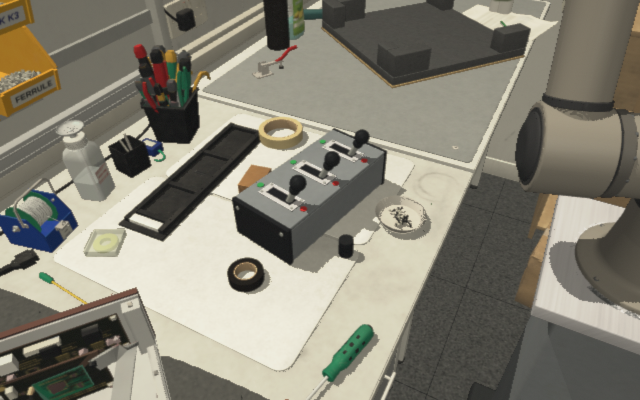

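View pics/wrist0.png

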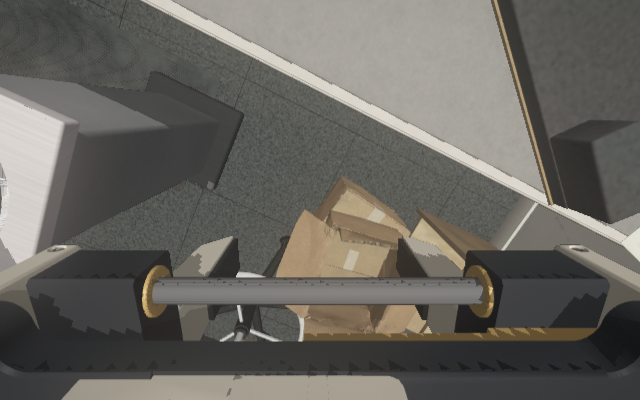

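The scene and side views show the bank with its balls leaning toward the robot. In the side view the balls are near (297,184), (331,160) and (362,137). In the scene view they are near (309,194), (339,175) and (367,159). I'll zoom in.

```bash
python3 - <<'E'
import cv2
a=cv2.imread("pics/scene0.png")[135:255,250:430]; b=cv2.imread("pics/side0.png")[115:265,225:405]
cv2.imwrite("pics/sc1.png",cv2.resize(a,None,fx=4.4,fy=4.4,interpolation=cv2.INTER_CUBIC))
cv2.imwrite("pics/si1.png",cv2.resize(b,None,fx=4,fy=4,interpolation=cv2.INTER_CUBIC))
E
```

```text
(no output)
```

View pics/sc1.png

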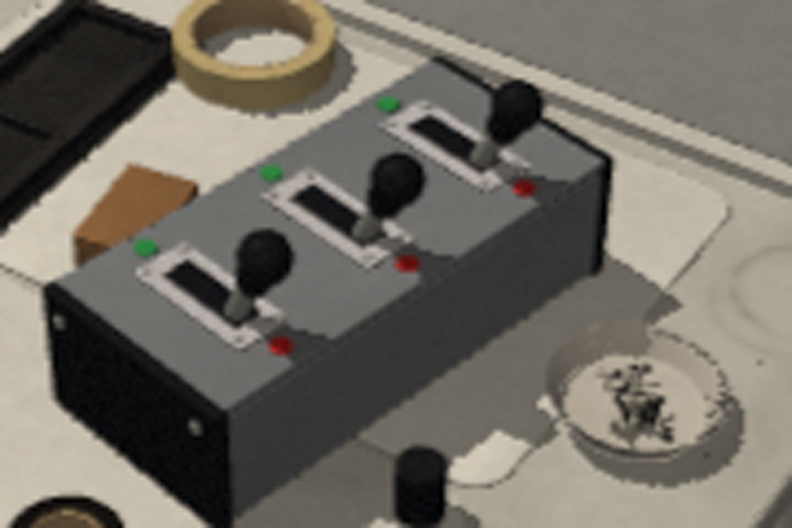

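View pics/si1.png

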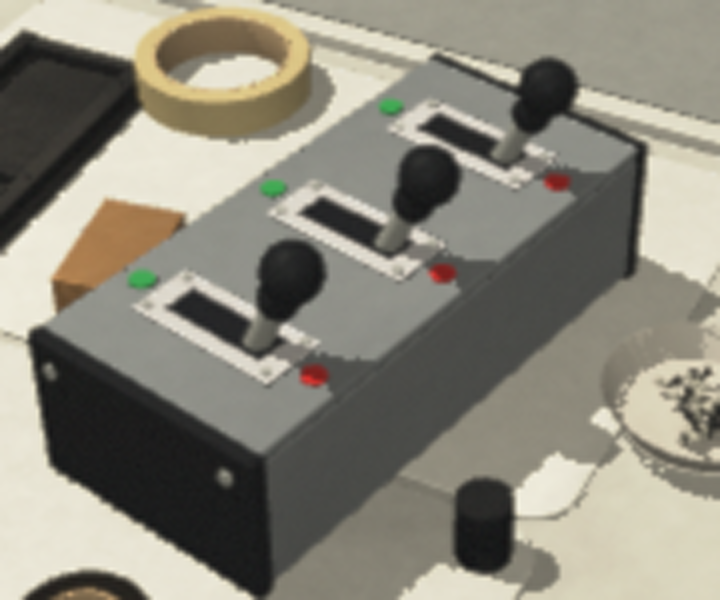

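```bash
cat > geo.py <<'E'
import numpy as np
np.set_printoptions(precision=4,suppress=True)
def cam(n): 
    d=np.load(n+".npz"); return d["K"],d["T"]
def proj(n,P):
    K,T=cam(n); p=(np.atleast_2d(P)-T[:3,3])@T[:3,:3]; q=p@K.T; return q[:,:2]/q[:,2:]
def onz(n,u,z):
    K,T=cam(n); d=T[:3,:3]@np.linalg.solve(K,[u[0],u[1],1]); return T[:3,3]+d*(z-T[2,3])/d[2]
E
python3 - <<'E'
from geo import *
from scipy.optimize import least_squares
Z=lambda a,f,o:(np.array(a)+.5)/f-.5+np.array(o)
sc=Z([(264,258),(398,181),(517,109),(228,412),(47,287),(610,160),(435,60)],4.4,(250,135))
si=Z([(294,270),(430,174),(549,87),(265,460),(33,333),(642,148),(435,57)],4,(225,115))
M=np.array([(-.043,.088,.135),(-.043,0,.135),(-.043,-.088,.135),(-.067,.145,.085),(.067,.145,.085),(-.067,-.145,.085),(.067,-.145,.085)])
def W(p):
    c,s=np.cos(p[2]),np.sin(p[2]); return M@np.array([[c,-s,0],[s,c,0],[0,0,1]]).T+[p[0],p[1],0]
for use in (["scene"],["side"],["scene","side"]):
    o={"scene":sc,"side":si}
    f=lambda p:np.concatenate([(proj(n,W(p))-o[n]).ravel() for n in use])
    r=least_squares(f,[.5,0,0],loss="soft_l1"); print(use,r.x,r.fun.reshape(-1,2).round(1).tolist())
print(W(r.x)); 
Zp=[("side",(485+0,560),.0)]
print("cap",onz("side",Z((483,490),4,(225,115)),.035),"dish",onz("side",(401,216),.019),"tape",onz("side",(246,272),.019),"cork",onz("side",Z((130,235),4,(225,115)),.028))
E
```

```text
['scene'] [ 0.5695  0.112  -0.2   ] [[1.3, 0.9], [0.1, -0.0], [-0.0, -0.7], [-2.2, 2.1], [-1.7, -0.1], [1.3, -1.3], [0.2, -2.1]]
['side'] [ 0.5693  0.1106 -0.1965] [[1.7, 1.1], [0.6, 0.0], [-0.1, -0.4], [-1.6, 1.4], [-1.6, -0.5], [2.2, -2.7], [-0.5, -2.6]]
['scene', 'side'] [ 0.5694  0.1112 -0.1978] [[1.6, 0.8], [0.3, -0.2], [0.2, -0.9], [-1.8, 1.9], [-1.4, -0.2], [1.4, -1.5], [0.2, -2.3], [1.4, 1.3], [0.4, 0.2], [-0.2, -0.2], [-2.0, 1.5], [-1.9, -0.3], [2.1, -2.5], [-0.5, -2.4]]
[[ 0.5445  0.2059  0.135 ]
 [ 0.5272  0.1197  0.135 ]
 [ 0.5099  0.0334  0.135 ]
 [ 0.5322  0.2666  0.085 ]
 [ 0.6636  0.2402  0.085 ]
 [ 0.4752 -0.0178  0.085 ]
 [ 0.6066 -0.0441  0.085 ]]
cap [0.4657 0.1923 0.035 ] dish [0.4034 0.0813 0.019 ] tape [0.5838 0.3249 0.019 ] cork [0.7056 0.1023 0.028 ]
```

```bash
cat >> geo.py <<'E'
from scipy.spatial.transform import Rotation as R
BANK=np.array([.5694,.1112,-.1978])
c,s=np.cos(BANK[2]),np.sin(BANK[2])
XB=np.array([c,s,0]);YB=np.array([-s,c,0])
def b2w(x,y,z): return np.array([BANK[0],BANK[1],0])+x*XB+y*YB+np.array([0,0,z])
def w2b(p): d=np.array(p)-[BANK[0],BANK[1],0]; return np.array([d@XB,d@YB,p[2]])
RT=R.from_matrix(np.column_stack([XB,[0,0,-1],YB]))
def go(st,tgt):
    r=R.from_rotvec(st["ee_rot"])
    print("bank pos",w2b(st["tcp_pos"]),"turn units",np.degrees((r.inv()*RT).as_rotvec())/6,
     "shift units in current tool",r.inv().apply(tgt-st["tcp_pos"])/.05,"in final tool",RT.inv().apply(tgt-st["tcp_pos"])/.05)
E
python3 - <<'E'
from geo import *
from workcell import ctrl
s=ctrl.get_state(); print(R.from_rotvec(s["ee_rot"]).as_matrix())
go(s,b2w(-.11,-.088,.22)); print(b2w(-.11,-.088,.22))
E
```

```text
[[-0.9023 -0.0003  0.4312]
 [-0.4312  0.0011 -0.9023]
 [-0.0002 -1.     -0.0011]]
bank pos [-0.2215 -0.6406  0.2262] turn units [  0.0024 -23.8538  -0.0141] shift units in current tool [-8.4166  0.1341 -7.5026] in final tool [ 2.2303  0.1242 11.0524]
[0.4443 0.0465 0.22  ]
```

>>> play_rows:
  rows:
    - [0, 0, 0, -0.35, 0, -0.31, 12]
    - [0, 0, 0, -0.7, 0, -0.63, 12]
    - [0, 0, 0, -0.7, 0, -0.63, 12]
    - [0, 0, 0, -0.7, 0, -0.63, 12]
    - [0, 0, 0, -0.7, 0, -0.63, 12]
  newtons: 20

```text
clock: 0.65
tcp_pos: [0.3077, -0.2763, 0.2265]
ee_rot: [-0.447, 1.975, -1.974]
contact_force: [1.1, -0.6, -0.7]
grip_width: 0.0561
```

>>> play_rows:
  rows:
    - [0, 0, 0, -0.7, 0, -0.63, 12]
    - [0, 0, 0, -0.7, 0, -0.63, 12]
    - [0, 0, 0, -0.7, 0, -0.63, 12]
    - [0, 0, 0, -0.7, 0, -0.63, 12]
    - [0, 0, 0, -0.7, 0, -0.63, 12]

```text
clock: 1.15
tcp_pos: [0.3977, -0.0587, 0.2268]
ee_rot: [-0.447, 1.974, -1.975]
contact_force: [0.9, -0.8, 0.4]
grip_width: 0.0166
```

>>> play_rows:
  rows:
    - [0, 0, 0, -0.7, 0, -0.63, 12]
    - [0, 0, 0, -0.7, 0, -0.63, 12]
    - [0, -1, 0, 0, 0, 0, 12]
    - [0, -1, 0, 0, 0, 0, 12]
    - [0, -1, 0, 0, 0, 0, 12]

```text
clock: 1.65
tcp_pos: [0.4333, 0.0272, 0.2264]
ee_rot: [-0.715, 1.773, -1.773]
contact_force: [-0.6, 0.7, -0.4]
grip_width: 0.0122
```

>>> play_rows:
  rows:
    - [0, -1, 0, 0, 0, 0, 12]
    - [0, -1, 0, 0, 0, 0, 12]
    - [0, -1, 0, 0, 0, 0, 12]
    - [0, -1, 0, 0, 0, 0, 12]
    - [0, -1, 0, 0, 0, 0, 12]

```text
clock: 2.15
tcp_pos: [0.4333, 0.0265, 0.2265]
ee_rot: [-1.062, 1.415, -1.414]
contact_force: [0.1, -0.3, 0.1]
grip_width: 0.0124
```

>>> play_rows:
  rows:
    - [0, -1, 0, 0, 0, 0, 12]
    - [0, -1, 0, 0, 0, 0, 12]
    - [0, -1, 0, 0, 0, 0, 12]
    - [0, -1, 0, 0, 0, 0, 12]
    - [0, -1, 0, 0, 0, 0, 12]

```text
clock: 2.65
tcp_pos: [0.4333, 0.0265, 0.2265]
ee_rot: [-1.314, 1.03, -1.03]
contact_force: [1.0, -0.7, 0.1]
grip_width: 0.0119
```

>>> play_rows:
  rows:
    - [0, -1, 0, 0, 0, 0, 12]
    - [0, -1, 0, 0, 0, 0, 12]
    - [0, -1, 0, 0, 0, 0, 12]
    - [0, -1, 0, 0, 0, 0, 12]
    - [0, -1, 0, 0, 0, 0, 12]

```text
clock: 3.15
tcp_pos: [0.4333, 0.0265, 0.2265]
ee_rot: [-1.478, 0.631, -0.63]
contact_force: [0.5, -0.0, -0.4]
grip_width: 0.0123
```

>>> play_rows:
  rows:
    - [0, -1, 0, 0, 0, 0, 12]
    - [0, -1, 0, 0, 0, 0, 12]
    - [0, -1, 0, 0, 0, 0, 12]
    - [0, -1, 0, 0, 0, 0, 12]
    - [0, -1, 0, 0, 0, 0, 12]

```text
clock: 3.65
tcp_pos: [0.4333, 0.0265, 0.2265]
ee_rot: [-1.559, 0.222, -0.222]
contact_force: [0.4, 0.1, -0.4]
grip_width: 0.0118
```

```bash
python3 - <<'E'
from geo import *
from workcell import ctrl
s=ctrl.get_state(); print(s["clock"],s["joints"],s["contact_force"],s["grip_width"])
go(s,b2w(-.11,-.088,.22)); go(s,b2w(-.11,-.088,.112))
E
```

```text
3.65 [-0.1158  0.1754  1.7539 -0.0001  1.2128 -1.4036] [ 0.4406  0.1369 -0.3938] 0.011752823317202022
bank pos [-0.1168 -0.1098  0.2265] turn units [ 0.0013 -0.8133 -0.0044] shift units in current tool [0.0986 0.1302 0.4464] in final tool [0.1362 0.1304 0.4364]
bank pos [-0.1168 -0.1098  0.2265] turn units [ 0.0013 -0.8133 -0.0044] shift units in current tool [0.0996 2.2902 0.4467] in final tool [0.1362 2.2904 0.4364]
```

>>> play_rows:
  rows:
    - [0, -0.81, 0, 0, 0, 0, 12]
    - [0, 0, 0, 0.1, 0.6, 0.44, 12]
    - [0, 0, 0, 0.3, 0.8, 0, 12]
    - [0, 0, 0, 0.2, 0.85, 0, 12]
    - [0, 0, 0, 0, 0, 0, 12]

```text
clock: 4.15
tcp_pos: [0.4645, 0.0421, 0.1095]
ee_rot: [-1.565, 0.167, -0.151]
contact_force: [-1.0, 0.2, 0.9]
grip_width: 0.0122
```

```bash
cat > st.py <<'E'
from geo import *
from workcell import ctrl
import cv2,sys
s=ctrl.get_state(); f=s["contact_force"]; print("t",s["clock"],"F bank",f@XB,f@YB,f[2],"grip",s["grip_width"])
go(s,b2w(-.07,-.088,.112))
if len(sys.argv)>1:
    a=ctrl.snapshot("side")["color"][95:255,215:415]; cv2.imwrite(f"pics/{sys.argv[1]}.png",cv2.resize(a,None,fx=3.7,fy=3.7,interpolation=cv2.INTER_CUBIC))
E
python3 st.py a1
```

```text
t 4.15 F bank -1.008032512505392 -0.04664254774183005 0.8633999485719852 grip 0.012179785101166435
bank pos [-0.0892 -0.0884  0.1095] turn units [ 0.0136 -0.0448 -0.0968] shift units in current tool [ 0.3843 -0.0533  0.0093] in final tool [ 0.3849 -0.0494  0.0076]
```

View pics/a1.png

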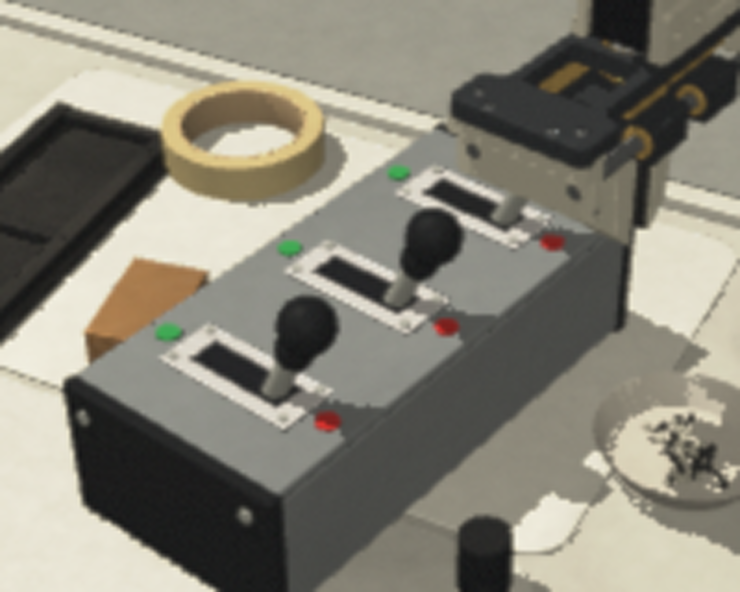

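The gripper sits in front of the right lever, with its ball hidden behind the fingers. The other two balls are clear. I'll push slowly.

>>> play_rows:
  rows:
    - [0, 0, 0, 0.12, -0.05, 0, 12]
    - [0, 0, 0, 0.1, 0, 0, 12]
    - [0, 0, 0, 0.1, 0, 0, 12]
    - [0, 0, 0, 0.06, 0, 0, 12]
    - [0, 0, 0, 0.06, 0, 0, 12]

```text
clock: 4.7
tcp_pos: [0.4886, 0.0378, 0.1172]
ee_rot: [-1.565, 0.159, -0.159]
contact_force: [-3.1, 1.8, 1.1]
grip_width: 0.012
```

```bash
python3 st.py a2
```

```text
t 4.7 F bank -3.439904911877493 1.1722347606986714 1.1359459844797433 grip 0.012049957031266531
bank pos [-0.0648 -0.0879  0.1172] turn units [-0.0029 -0.0452 -0.0046] shift units in current tool [-0.1048  0.1047 -0.0032] in final tool [-0.1048  0.1046 -0.0027]
```

View pics/a2.png

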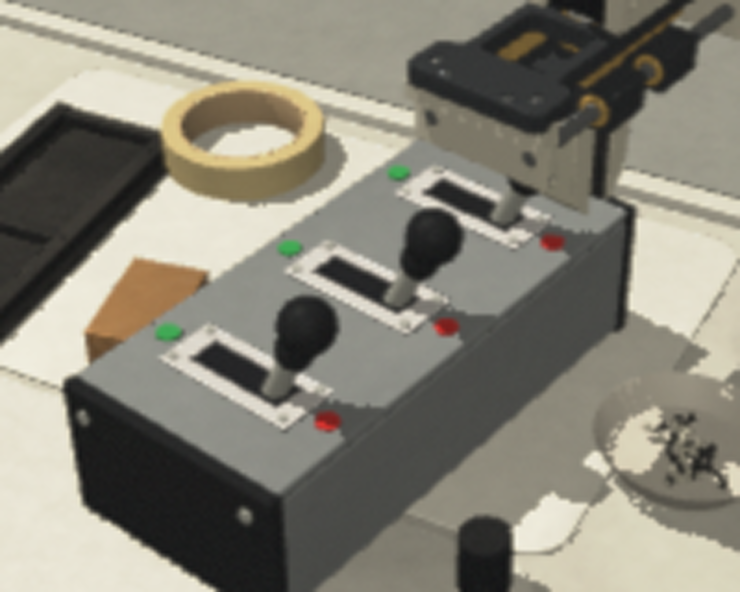

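Contact was made at about x_bank -65 mm, as predicted, and the lever has only just started to move. I'll continue gently.

>>> play_rows:
  rows:
    - [0, 0, 0, 0.06, 0.05, 0, 12]
    - [0, 0, 0, 0.06, 0.03, 0, 12]
    - [0, 0, 0, 0, 0, 0, 12]

```text
clock: 5.05
tcp_pos: [0.4949, 0.0364, 0.1123]
ee_rot: [-1.565, 0.159, -0.159]
contact_force: [-1.1, 1.7, -0.1]
grip_width: 0.0121
```

>>> play_rows:
  rows:
    - [0, 0, 0, 0.06, 0, 0, 12]
    - [0, 0, 0, 0, 0, 0, 12]

```text
clock: 5.25
tcp_pos: [0.4981, 0.0357, 0.1127]
ee_rot: [-1.565, 0.159, -0.159]
contact_force: [-1.7, 1.6, 0.2]
grip_width: 0.0118
```

```bash
python3 st.py
```

```text
t 5.25 F bank -1.9716138780775774 1.2051697420434937 0.1824293571635961 grip 0.01182040715960754
bank pos [-0.0551 -0.0881  0.1127] turn units [ 0.0005 -0.0444  0.004 ] shift units in current tool [-0.298   0.0133  0.0001] in final tool [-0.298   0.0134  0.0015]
```

>>> play_rows:
  rows:
    - [0, 0, 0, 0.06, 0, 0, 12]
    - [0, 0, 0, 0.02, 0, 0, 12]
    - [0, 0, 0, 0, 0, 0, 12]

```text
clock: 5.55
tcp_pos: [0.5019, 0.0348, 0.1128]
ee_rot: [-1.565, 0.159, -0.159]
contact_force: [-1.0, 1.8, 1.6]
grip_width: 0.0124
```

>>> play_rows:
  rows:
    - [0, 0, 0, 0.06, 0, 0, 12]
    - [0, 0, 0, 0, 0, 0, 12]

```text
clock: 5.75
tcp_pos: [0.5049, 0.0342, 0.1128]
ee_rot: [-1.565, 0.159, -0.159]
contact_force: [-2.3, 2.3, 0.7]
grip_width: 0.0121
```

17 mm past contact, the force is still about 2 N, so this lever is free. I'll throw it.

>>> play_rows:
  rows:
    - [0, 0, 0, 0.1, 0, 0, 12]
    - [0, 0, 0, 0.1, 0, 0, 12]
    - [0, 0, 0, 0.1, 0, 0, 12]
    - [0, 0, 0, 0.1, 0, 0, 12]

```text
clock: 6.15
tcp_pos: [0.5247, 0.0302, 0.1127]
ee_rot: [-1.565, 0.159, -0.159]
contact_force: [-1.5, 1.1, 0.7]
grip_width: 0.0121
```

>>> play_rows:
  rows:
    - [0, 0, 0, 0.12, 0, 0, 12]
    - [0, 0, 0, 0.12, 0, 0, 12]
    - [0, 0, 0, 0.12, 0, 0, 12]
    - [0, 0, 0, 0.12, 0, 0, 12]

```text
clock: 6.55
tcp_pos: [0.5481, 0.0253, 0.1126]
ee_rot: [-1.565, 0.159, -0.159]
contact_force: [-1.4, 1.9, -0.0]
grip_width: 0.012
```

>>> play_rows:
  rows:
    - [0, 0, 0, 0.12, 0, 0, 12]
    - [0, 0, 0, 0.1, 0, 0, 12]
    - [0, 0, 0, 0.08, 0, 0, 12]
    - [0, 0, 0, 0.06, 0, 0, 12]

```text
clock: 6.95
tcp_pos: [0.5653, 0.0219, 0.1125]
ee_rot: [-1.565, 0.159, -0.158]
contact_force: [-2.6, 1.5, -0.8]
grip_width: 0.0121
```

```bash
python3 st.py a3
```

```text
t 6.95 F bank -2.7995307671505762 0.9852590480706965 -0.8269023969675879 grip 0.012117900450098102
bank pos [ 0.0136 -0.0883  0.1125] turn units [ 0.0001 -0.0441 -0.0062] shift units in current tool [-1.6711  0.0107 -0.001 ] in final tool [-1.6711  0.0097  0.0067]
```

View pics/a3.png

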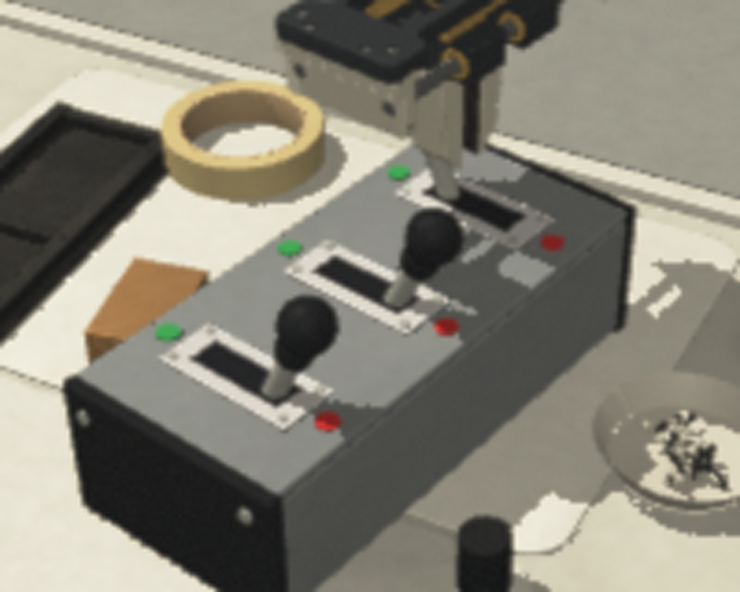

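The shaft is near the green end of its slot. I'll push the last millimetres to the stop.

>>> play_rows:
  rows:
    - [0, 0, 0, 0.06, 0, 0, 12]
    - [0, 0, 0, 0.04, 0, 0, 12]
    - [0, 0, 0, 0, 0, 0, 12]

```text
clock: 7.3
tcp_pos: [0.5703, 0.021, 0.1127]
ee_rot: [-1.565, 0.159, -0.159]
contact_force: [-1.4, 1.9, -1.1]
grip_width: 0.0116
```

>>> play_rows:
  rows:
    - [0, 0, 0, 0.04, 0, 0, 12]
    - [0, 0, 0, 0, 0, 0, 12]

```text
clock: 7.5
tcp_pos: [0.5719, 0.0207, 0.1126]
ee_rot: [-1.565, 0.159, -0.158]
contact_force: [-2.8, 2.4, -1.3]
grip_width: 0.0119
```

```bash
python3 st.py
```

```text
t 7.5 F bank -3.212974851168008 1.7594617594014847 -1.3249551862682827 grip 0.011919421698956599
bank pos [ 0.0202 -0.0882  0.1126] turn units [-0.0015 -0.0437 -0.0076] shift units in current tool [-1.8039  0.0141 -0.0033] in final tool [-1.8039  0.0127  0.005 ]
```

>>> play_rows:
  rows:
    - [0, 0, 0, 0.04, 0, 0, 12]
    - [0, 0, 0, 0, 0, 0, 12]

```text
clock: 7.7
tcp_pos: [0.5724, 0.0207, 0.1124]
ee_rot: [-1.564, 0.162, -0.156]
contact_force: [-7.6, 4.2, 1.8]
grip_width: 0.0119
```

>>> play_rows:
  rows:
    - [0, 0, 0, 0.04, 0, 0, 12]
    - [0, 0, 0, 0, 0, 0, 12]

```text
clock: 7.9
tcp_pos: [0.5729, 0.0209, 0.1122]
ee_rot: [-1.564, 0.164, -0.153]
contact_force: [-13.1, 7.7, 3.6]
grip_width: 0.0114
```

At the stop: the force rose sharply while the position held. I'll back off and move to the middle lever.

>>> play_rows:
  rows:
    - [0, 0, 0, -0.3, 0, 0, 12]
    - [0, 0, 0, -0.6, 0, 0, 12]
    - [0, 0, 0, -0.7, 0, 0, 12]
    - [0, 0, 0, -0.5, 0, 0, 12]
    - [0, 0, 0, -0.2, 0, 0, 12]

```text
clock: 8.4
tcp_pos: [0.4624, 0.0427, 0.1133]
ee_rot: [-1.566, 0.157, -0.16]
contact_force: [0.5, -1.1, 0.0]
grip_width: 0.0119
```

>>> play_rows:
  rows:
    - [0, 0, 0, 0, 0, 0.4, 12]
    - [0, 0, 0, 0, 0, 0.7, 12]
    - [0, 0, 0, 0, 0, 0.5, 12]
    - [0, 0, 0, 0, 0, 0.16, 12]
    - [0, 0, 0, 0, 0, 0, 12]

```text
clock: 8.9
tcp_pos: [0.4822, 0.1294, 0.1129]
ee_rot: [-1.565, 0.156, -0.159]
contact_force: [-0.9, -0.7, -0.5]
grip_width: 0.0118
```

```bash
python3 st.py a4
```

```text
t 8.9 F bank -0.7647569826615486 -0.903733535449385 -0.46829373866397533 grip 0.011814045776690507
bank pos [-0.0891  0.0007  0.1129] turn units [-0.0001 -0.0273  0.0177] shift units in current tool [ 0.3867  0.0183 -1.7739] in final tool [ 0.3816  0.0177 -1.775 ]
```

View pics/a4.png

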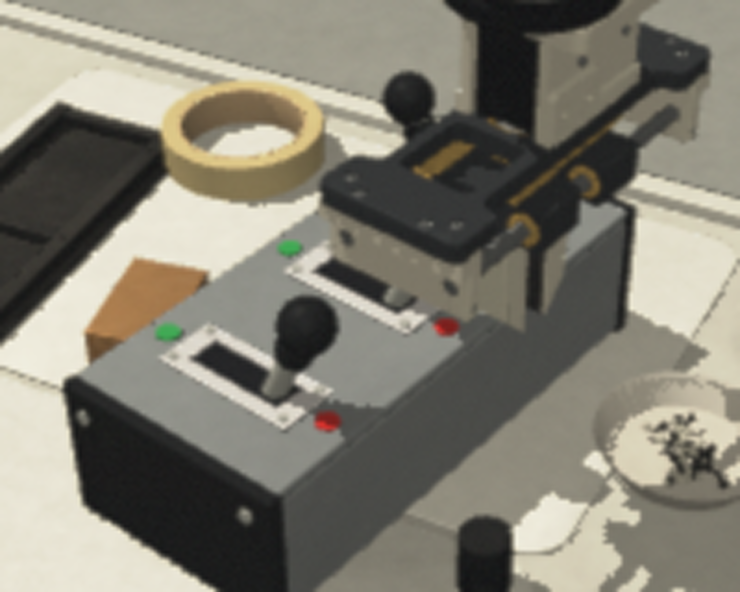

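The right ball now leans back and stays there. Next I'll test the middle lever.

>>> play_rows:
  rows:
    - [0, 0, 0, 0.14, 0, 0, 12]
    - [0, 0, 0, 0.14, 0, 0, 12]
    - [0, 0, 0, 0.12, 0, 0, 12]
    - [0, 0, 0, 0.06, 0, 0, 12]
    - [0, 0, 0, 0, 0, 0, 12]

```text
clock: 9.45
tcp_pos: [0.504, 0.1239, 0.1126]
ee_rot: [-1.565, 0.16, -0.159]
contact_force: [-0.2, -0.3, -1.2]
grip_width: 0.0124
```

>>> play_rows:
  rows:
    - [0, 0, 0, 0.06, 0, 0, 12]
    - [0, 0, 0, 0.06, 0, 0, 12]
    - [0, 0, 0, 0.06, 0, 0, 12]
    - [0, 0, 0, 0, 0, 0, 12]

```text
clock: 9.85
tcp_pos: [0.5127, 0.1227, 0.1127]
ee_rot: [-1.565, 0.159, -0.159]
contact_force: [-1.2, 0.9, 0.7]
grip_width: 0.0123
```

>>> play_rows:
  rows:
    - [0, 0, 0, 0.06, 0, 0, 12]
    - [0, 0, 0, 0.04, 0, 0, 12]
    - [0, 0, 0, 0, 0, 0, 12]

```text
clock: 10.15
tcp_pos: [0.5177, 0.1215, 0.1127]
ee_rot: [-1.565, 0.158, -0.159]
contact_force: [-0.9, 1.2, 0.9]
grip_width: 0.0121
```

>>> play_rows:
  rows:
    - [0, 0, 0, 0.06, 0, 0, 12]
    - [0, 0, 0, 0, 0, 0, 12]

```text
clock: 10.35
tcp_pos: [0.5207, 0.1208, 0.1127]
ee_rot: [-1.565, 0.159, -0.159]
contact_force: [-1.0, 1.7, -0.3]
grip_width: 0.0118
```

```bash
python3 st.py
```

```text
t 10.35 F bank -1.339923141218796 1.5079979749996437 -0.2783594211450555 grip 0.011785250949977276
bank pos [-0.0497 -0.0001  0.1127] turn units [ 0.0003 -0.0449  0.0055] shift units in current tool [-0.3984  0.0145 -1.7593] in final tool [-0.4066  0.0147 -1.7574]
```

>>> play_rows:
  rows:
    - [0, 0, 0, 0.06, 0, 0, 12]
    - [0, 0, 0, 0, 0, 0, 12]

```text
clock: 10.55
tcp_pos: [0.5236, 0.1202, 0.1127]
ee_rot: [-1.565, 0.159, -0.159]
contact_force: [-0.8, 1.7, 1.3]
grip_width: 0.0118
```

>>> play_rows:
  rows:
    - [0, 0, 0, 0.06, 0, 0, 12]
    - [0, 0, 0, 0, 0, 0, 12]

```text
clock: 10.75
tcp_pos: [0.5265, 0.1196, 0.1127]
ee_rot: [-1.565, 0.159, -0.159]
contact_force: [-0.9, 1.8, 1.1]
grip_width: 0.0119
```

>>> play_rows:
  rows:
    - [0, 0, 0, 0.06, 0, 0, 12]
    - [0, 0, 0, 0, 0, 0, 12]

```text
clock: 10.95
tcp_pos: [0.5295, 0.119, 0.1127]
ee_rot: [-1.565, 0.159, -0.159]
contact_force: [-0.9, 0.8, 1.2]
grip_width: 0.0115
```

>>> play_rows:
  rows:
    - [0, 0, 0, 0.08, 0, 0, 12]
    - [0, 0, 0, 0.08, 0, 0, 12]

```text
clock: 11.15
tcp_pos: [0.5372, 0.1175, 0.1128]
ee_rot: [-1.565, 0.159, -0.159]
contact_force: [-1.3, 0.5, 0.4]
grip_width: 0.0121
```

```bash
python3 st.py a5
```

```text
t 11.15 F bank -1.413603443331215 0.2340763750396862 0.4170623693847154 grip 0.012093747955226565
bank pos [-0.0328 -0.0002  0.1128] turn units [ 0.001  -0.0433  0.0008] shift units in current tool [-0.7351  0.0151 -1.7598] in final tool [-0.743   0.015  -1.7565]
```

View pics/a5.png

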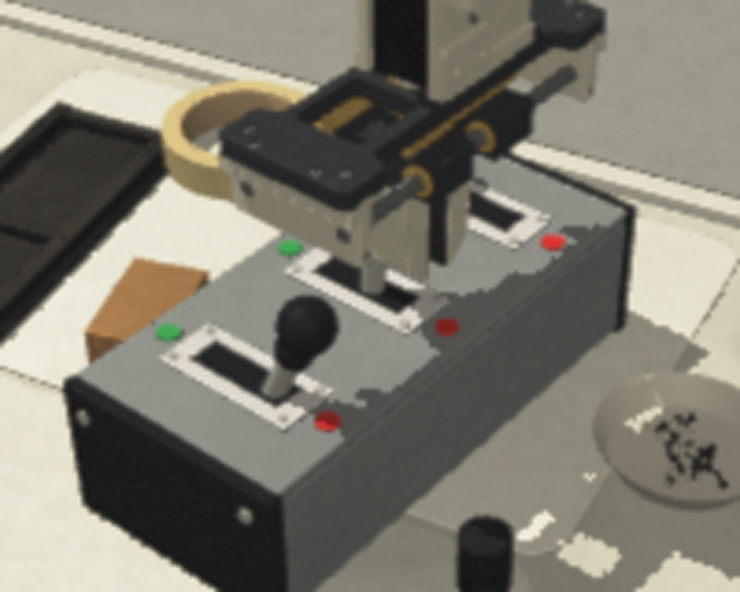

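The middle shaft is about a third of the way along its slot at 1–2 N, so it is free. I'll finish the throw.

>>> play_rows:
  rows:
    - [0, 0, 0, 0.1, 0, 0, 12]
    - [0, 0, 0, 0.1, 0, 0, 12]
    - [0, 0, 0, 0.1, 0, 0, 12]
    - [0, 0, 0, 0.1, 0, 0, 12]

```text
clock: 11.6
tcp_pos: [0.557, 0.1134, 0.1127]
ee_rot: [-1.565, 0.159, -0.159]
contact_force: [-1.3, 1.6, 1.6]
grip_width: 0.0118
```

>>> play_rows:
  rows:
    - [0, 0, 0, 0.12, 0, 0, 12]
    - [0, 0, 0, 0.12, 0, 0, 12]
    - [0, 0, 0, 0.12, 0, 0, 12]
    - [0, 0, 0, 0.1, 0, 0, 12]

```text
clock: 12.0
tcp_pos: [0.5793, 0.1088, 0.1123]
ee_rot: [-1.565, 0.16, -0.158]
contact_force: [-1.6, 1.6, -0.9]
grip_width: 0.0119
```

>>> play_rows:
  rows:
    - [0, 0, 0, 0.08, 0, 0, 12]
    - [0, 0, 0, 0.06, 0, 0, 12]
    - [0, 0, 0, 0.04, 0, 0, 12]
    - [0, 0, 0, 0, 0, 0, 12]

```text
clock: 12.4
tcp_pos: [0.588, 0.1072, 0.1126]
ee_rot: [-1.565, 0.159, -0.159]
contact_force: [-1.2, 2.1, -1.8]
grip_width: 0.0122
```

>>> play_rows:
  rows:
    - [0, 0, 0, 0.04, 0, 0, 12]
    - [0, 0, 0, 0, 0, 0, 12]

```text
clock: 12.6
tcp_pos: [0.5898, 0.1068, 0.1127]
ee_rot: [-1.565, 0.159, -0.159]
contact_force: [-1.5, 3.4, -1.9]
grip_width: 0.0119
```

```bash
python3 st.py a6
```

```text
t 12.6 F bank -2.1467649591265707 3.0421977481564557 -1.8779820157472746 grip 0.011903404536809674
bank pos [ 0.0209 -0.0003  0.1127] turn units [-0.0014 -0.0439  0.0003] shift units in current tool [-1.8103  0.0137 -1.7621] in final tool [-1.8184  0.014  -1.7538]
```

>>> play_rows:
  rows:
    - [0, 0, 0, 0.04, 0, 0, 12]
    - [0, 0, 0, 0, 0, 0, 12]

```text
clock: 12.85
tcp_pos: [0.5904, 0.1068, 0.1125]
ee_rot: [-1.565, 0.161, -0.156]
contact_force: [-6.0, 4.3, 0.1]
grip_width: 0.0119
```

>>> play_rows:
  rows:
    - [0, 0, 0, 0.04, 0, 0, 12]
    - [0, 0, 0, 0, 0, 0, 12]

```text
clock: 13.05
tcp_pos: [0.591, 0.1069, 0.1123]
ee_rot: [-1.564, 0.164, -0.153]
contact_force: [-11.6, 5.4, 2.5]
grip_width: 0.012
```

View pics/a6.png

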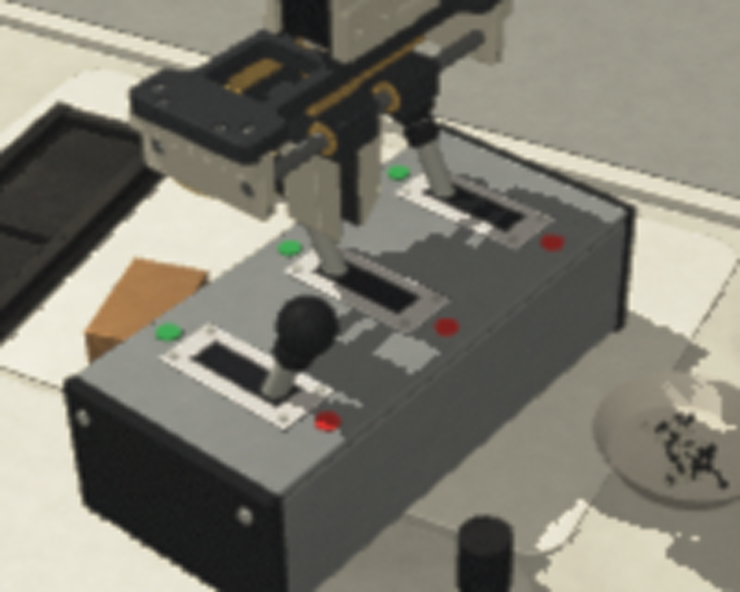

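The middle lever is at its stop, and the right shaft still leans to the green side. I'll back off and go to the left lever.

>>> play_rows:
  rows:
    - [0, 0, 0, -0.3, 0, 0, 12]
    - [0, 0, 0, -0.6, 0, 0, 12]
    - [0, 0, 0, -0.7, 0, 0, 12]
    - [0, 0, 0, -0.5, 0, 0, 12]
    - [0, 0, 0, -0.2, 0, 0, 12]

```text
clock: 13.55
tcp_pos: [0.4799, 0.1289, 0.1133]
ee_rot: [-1.566, 0.158, -0.159]
contact_force: [0.2, -1.0, 0.6]
grip_width: 0.0122
```

>>> play_rows:
  rows:
    - [0, 0, 0, 0, 0, 0.4, 12]
    - [0, 0, 0, 0, 0, 0.7, 12]
    - [0, 0, 0, 0, 0, 0.5, 12]
    - [0, 0, 0, 0, 0, 0.16, 12]
    - [0, 0, 0, 0, 0, 0, 12]

```text
clock: 14.05
tcp_pos: [0.4997, 0.2157, 0.1128]
ee_rot: [-1.565, 0.157, -0.159]
contact_force: [-0.9, -0.5, -0.8]
grip_width: 0.0121
```

```bash
python3 st.py a7
```

```text
t 14.05 F bank -0.8108232285725251 -0.7067662798964303 -0.7714611455493349 grip 0.012111127042377793
bank pos [-0.0888  0.0887  0.1128] turn units [-0.0006 -0.0297  0.0147] shift units in current tool [ 0.3878  0.016  -3.5337] in final tool [ 0.3768  0.0157 -3.5349]
```

View pics/a7.png

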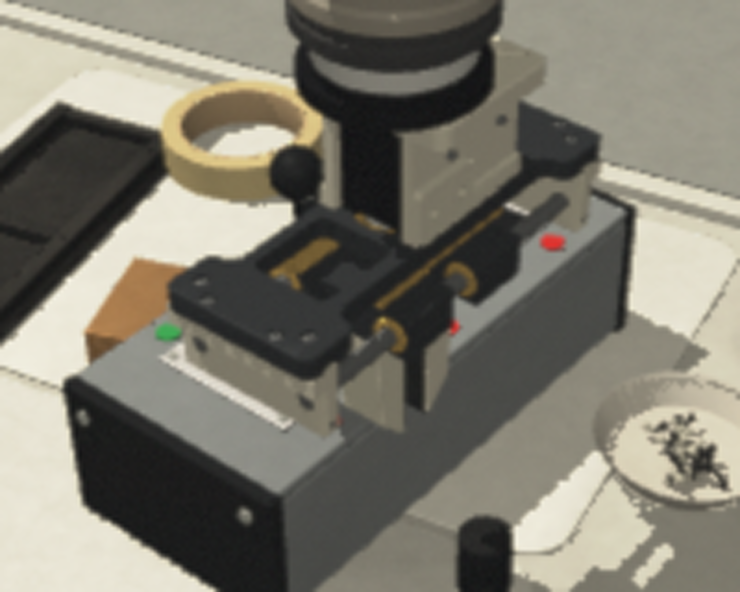

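The middle ball leans back, and the gripper is now in front of the left lever. The last lever should be free, but I'll test it the same way.

>>> play_rows:
  rows:
    - [0, 0, 0, 0.14, 0, 0, 12]
    - [0, 0, 0, 0.14, 0, 0, 12]
    - [0, 0, 0, 0.12, 0, 0, 12]
    - [0, 0, 0, 0.06, 0, 0, 12]
    - [0, 0, 0, 0, 0, 0, 12]

```text
clock: 14.6
tcp_pos: [0.5219, 0.2101, 0.1126]
ee_rot: [-1.565, 0.159, -0.16]
contact_force: [-0.1, 0.3, 0.6]
grip_width: 0.0121
```

>>> play_rows:
  rows:
    - [0, 0, 0, 0.06, 0, 0, 12]
    - [0, 0, 0, 0.06, 0, 0, 12]
    - [0, 0, 0, 0.06, 0, 0, 12]
    - [0, 0, 0, 0, 0, 0, 12]

```text
clock: 15.0
tcp_pos: [0.5303, 0.209, 0.1128]
ee_rot: [-1.565, 0.159, -0.159]
contact_force: [-2.0, 1.4, 0.4]
grip_width: 0.012
```

>>> play_rows:
  rows:
    - [0, 0, 0, 0.06, 0, 0, 12]
    - [0, 0, 0, 0.04, 0, 0, 12]
    - [0, 0, 0, 0, 0, 0, 12]

```text
clock: 15.3
tcp_pos: [0.5354, 0.2078, 0.1127]
ee_rot: [-1.565, 0.159, -0.159]
contact_force: [-1.3, 1.2, 1.4]
grip_width: 0.0122
```

>>> play_rows:
  rows:
    - [0, 0, 0, 0.06, 0, 0, 12]
    - [0, 0, 0, 0, 0, 0, 12]

```text
clock: 15.5
tcp_pos: [0.5383, 0.2071, 0.1127]
ee_rot: [-1.565, 0.159, -0.159]
contact_force: [-0.9, 2.0, 0.2]
grip_width: 0.012
```

>>> play_rows:
  rows:
    - [0, 0, 0, 0.06, 0, 0, 12]
    - [0, 0, 0, 0, 0, 0, 12]

```text
clock: 15.7
tcp_pos: [0.5413, 0.2064, 0.1127]
ee_rot: [-1.565, 0.159, -0.159]
contact_force: [-0.9, 0.4, 0.5]
grip_width: 0.0119
```

>>> play_rows:
  rows:
    - [0, 0, 0, 0.06, 0, 0, 12]
    - [0, 0, 0, 0, 0, 0, 12]

```text
clock: 15.9
tcp_pos: [0.5442, 0.2058, 0.1127]
ee_rot: [-1.565, 0.159, -0.159]
contact_force: [-0.5, 1.7, 1.0]
grip_width: 0.0123
```

>>> play_rows:
  rows:
    - [0, 0, 0, 0.06, 0, 0, 12]
    - [0, 0, 0, 0, 0, 0, 12]

```text
clock: 16.1
tcp_pos: [0.5472, 0.2052, 0.1127]
ee_rot: [-1.565, 0.159, -0.159]
contact_force: [-0.6, 1.5, 1.2]
grip_width: 0.0121
```

>>> play_rows:
  rows:
    - [0, 0, 0, 0.08, 0, 0, 12]
    - [0, 0, 0, 0.08, 0, 0, 12]

```text
clock: 16.3
tcp_pos: [0.5548, 0.2037, 0.1127]
ee_rot: [-1.565, 0.159, -0.159]
contact_force: [-1.4, 1.6, 0.8]
grip_width: 0.012
```

>>> play_rows:
  rows:
    - [0, 0, 0, 0.1, 0, 0, 12]
    - [0, 0, 0, 0.1, 0, 0, 12]
    - [0, 0, 0, 0.1, 0, 0, 12]
    - [0, 0, 0, 0.1, 0, 0, 12]

```text
clock: 16.7
tcp_pos: [0.5747, 0.1995, 0.1127]
ee_rot: [-1.565, 0.159, -0.159]
contact_force: [-1.7, 1.4, 0.8]
grip_width: 0.0119
```

>>> play_rows:
  rows:
    - [0, 0, 0, 0.12, 0, 0, 12]
    - [0, 0, 0, 0.12, 0, 0, 12]
    - [0, 0, 0, 0.12, 0, 0, 12]
    - [0, 0, 0, 0.1, 0, 0, 12]

```text
clock: 17.1
tcp_pos: [0.597, 0.1949, 0.1123]
ee_rot: [-1.565, 0.159, -0.159]
contact_force: [-1.6, 0.3, -0.7]
grip_width: 0.0122
```

>>> play_rows:
  rows:
    - [0, 0, 0, 0.08, 0, 0, 12]
    - [0, 0, 0, 0.06, 0, 0, 12]
    - [0, 0, 0, 0.04, 0, 0, 12]
    - [0, 0, 0, 0, 0, 0, 12]

```text
clock: 17.5
tcp_pos: [0.6057, 0.1933, 0.1127]
ee_rot: [-1.565, 0.159, -0.159]
contact_force: [0.2, 1.7, -1.4]
grip_width: 0.0121
```

>>> play_rows:
  rows:
    - [0, 0, 0, 0.04, 0, 0, 12]
    - [0, 0, 0, 0, 0, 0, 12]

```text
clock: 17.7
tcp_pos: [0.6076, 0.193, 0.1128]
ee_rot: [-1.565, 0.159, -0.159]
contact_force: [-1.5, 0.9, -0.5]
grip_width: 0.012
```

>>> play_rows:
  rows:
    - [0, 0, 0, 0.04, 0, 0, 12]
    - [0, 0, 0, 0, 0, 0, 12]

```text
clock: 17.9
tcp_pos: [0.6085, 0.1929, 0.1126]
ee_rot: [-1.565, 0.16, -0.157]
contact_force: [-4.4, 2.4, -0.2]
grip_width: 0.012
```

```bash
python3 st.py
```

```text
t 17.9 F bank -4.772736335499249 1.503408637210217 -0.16860853401690556 grip 0.012034786636083223
bank pos [0.0223 0.0878 0.1126] turn units [ 0.0005 -0.0419 -0.0212] shift units in current tool [-1.831   0.0162 -3.5243] in final tool [-1.8465  0.012  -3.5163]
```

One more nudge into the stop, then I'll back off and raise the arm clear of the view.

>>> play_rows:
  rows:
    - [0, 0, 0, 0.04, 0, 0, 12]
    - [0, 0, 0, 0, 0, 0, 12]

```text
clock: 18.1
tcp_pos: [0.6092, 0.1931, 0.1124]
ee_rot: [-1.565, 0.162, -0.154]
contact_force: [-9.6, 5.6, 2.2]
grip_width: 0.0119
```

>>> play_rows:
  rows:
    - [0, 0, 0, -0.3, 0, 0, 12]
    - [0, 0, 0, -0.6, 0, 0, 12]
    - [0, 0, 0, -0.7, 0, 0, 12]
    - [0, 0, 0, -0.5, 0, 0, 12]
    - [0, 0, 0, -0.2, 0, 0, 12]

```text
clock: 18.6
tcp_pos: [0.4974, 0.2153, 0.1132]
ee_rot: [-1.565, 0.158, -0.159]
contact_force: [0.2, -0.4, -0.4]
grip_width: 0.0116
```

>>> play_rows:
  rows:
    - [0, 0, 0, 0, -0.5, 0, 12]
    - [0, 0, 0, 0, -0.8, 0, 12]
    - [0, 0, 0, 0, -0.8, -0.5, 12]
    - [0, 0, 0, 0, -0.8, -0.8, 12]
    - [0, 0, 0, 0, -0.5, -0.8, 12]

```text
clock: 19.1
tcp_pos: [0.4801, 0.1158, 0.2812]
ee_rot: [-1.565, 0.154, -0.162]
contact_force: [0.8, 0.0, -0.1]
grip_width: 0.0118
```

>>> play_rows:
  rows:
    - [0, 0, 0, 0, 0, -0.8, 12]
    - [0, 0, 0, 0, 0, -0.8, 12]
    - [0, 0, 0, 0, 0, -0.8, 12]
    - [0, 0, 0, 0, 0, -0.8, 12]
    - [0, 0, 0, 0, 0, -0.4, 12]

```text
clock: 19.6
tcp_pos: [0.4426, -0.063, 0.2788]
ee_rot: [-1.567, 0.159, -0.163]
contact_force: [0.3, -1.2, -0.4]
grip_width: 0.012
```

>>> play_rows:
  rows:
    - [0, 0, 0, 0, 0, 0, 12]
    - [0, 0, 0, 0, 0, 0, 12]
    - [0, 0, 0, 0, 0, 0, 12]

```text
clock: 19.9
tcp_pos: [0.4429, -0.0589, 0.2783]
ee_rot: [-1.565, 0.158, -0.159]
contact_force: [-0.0, 0.8, 1.1]
grip_width: 0.0117
```

```bash
python3 st.py a8; python3 - <<'E'
from workcell import ctrl
import cv2
cv2.imwrite("pics/sc9.png",ctrl.snapshot("scene")["color"]); cv2.imwrite("pics/si9.png",ctrl.snapshot("side")["color"])
print(ctrl.get_state()["joint_vel"])
from geo import *
for th in (.45,.35):
    P=[b2w(.1*np.sin(th),y,.045+.1*np.cos(th)) for y in (.088,0,-.088)]
    print(th,proj("side",P).round(1).tolist(), (3.7*(proj("side",P)-[215,95])).round(0).tolist())
E
```

```text
t 19.9 F bank -0.16531927308990743 0.7890816519714294 1.0969868029079999 grip 0.011742385176634047
bank pos [-0.0906 -0.1916  0.2783] turn units [-0.0001 -0.038   0.0064] shift units in current tool [0.4023 3.3253 2.0743] in final tool [0.4128 3.325  2.0727]
[-0.0011408  -0.00198364  0.00291395 -0.00159915  0.00031003  0.00051116]
0.45 [[261.1, 163.8], [294.8, 141.1], [324.7, 120.8]] [[171.0, 255.0], [295.0, 170.0], [406.0, 96.0]]
0.35 [[264.8, 164.0], [298.5, 141.0], [328.5, 120.6]] [[184.0, 255.0], [309.0, 170.0], [420.0, 95.0]]
```

View pics/a8.png

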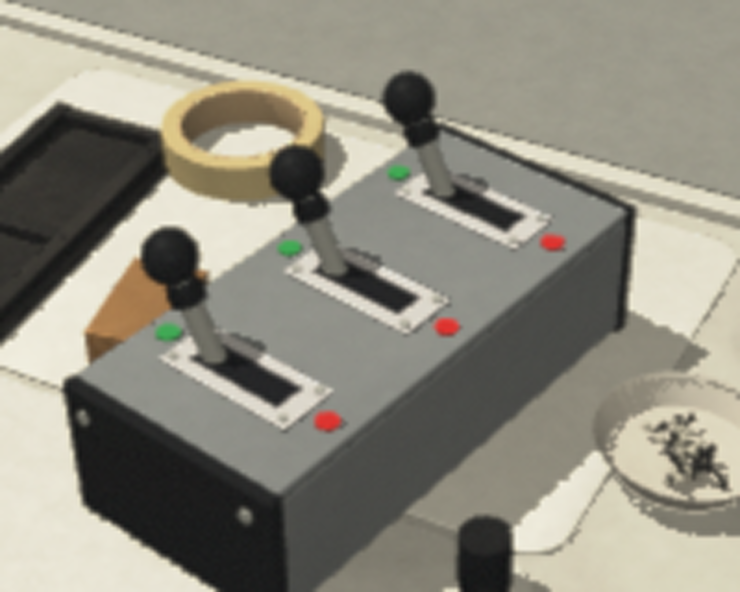

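View pics/si9.png

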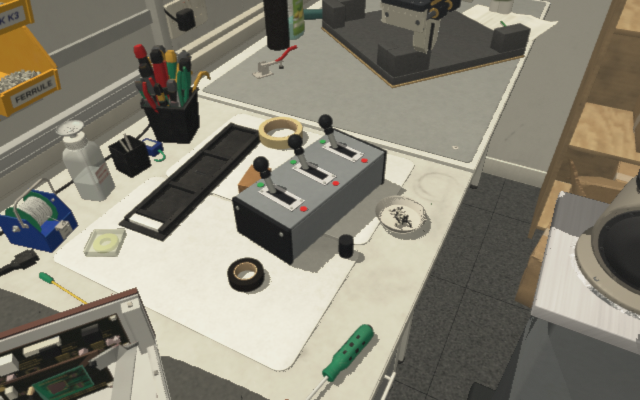

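The balls appear at (170,256), (297,172) and (409,97) in the crop. The predictions for fully thrown are (171,255), (295,170) and (406,96), so all three levers are at or within about 0.03 rad of the stop. The capacitor, dish, tape and cork look unmoved, and the arm is clear at z 0.28. I'll hand the job in.

```bash
python3 -c "
from workcell import ctrl
print(ctrl.close_job(), ctrl.get_state()['clock'])"
```

```text
the job is handed in; nothing more can be done
the job is handed in; nothing more can be done
```

All three levers are thrown to their green-dot stops, and the job was handed in at about 20 s on the robot's clock, against the 72 s limit.

- **Throws:** I pushed the right, then the middle, then the left lever with the nearly closed fingers. Each was free when I tried it, at about 1–3 N, so no blocked lever was pushed. The force rose to about 9–15 N only against the end stops. That passes 10 N, but only at the end stop of a lever that had moved freely all the way.
- **Levers, last picture:** the three balls lie within about 1 pixel of where they should be when fully thrown. That puts each lever at about 0.87–0.90 rad, above the required 0.80, and all stayed put after release.
- **Surroundings, last check:** the capacitor, screw dish, tape roll and cork block look unmoved by eye. The arm was at rest with the tool 0.28 m up, and its contact force was within sensor noise.
- **Not checked:** the witness pins are hidden, so I could not look at them directly. No check failed or disagreed.

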